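# Run a fingertip along the screen's locking flaps

### The arm

A 6-joint arm with a two-finger parallel gripper is mounted at the origin on the work surface. World frame = base frame: x ahead of the robot, y to its left, z up, the work surface at z = 0. Lengths are in m, angles in degrees, forces in N, time in s.
With the tool pointing down it reaches from about 0.35 to 0.875 m from the base axis. Payload 4.2 kg.
Tool frame: the origin (TCP) lies at the very end of the fingers, on their centre line; the grasp point (between the pads) lies 19 mm behind it; z points along the fingers, y is the line along which they close (so a half turn about z gives the same grasp; the last joint's range is limited). The gripper opens to 87 mm and grips with 3 to 60 N. Pads are 19 mm wide; open, the fingers measure 117 mm over their backs; the gripper's body (75 mm by 190 mm) begins 51 mm behind the grasp point.
Start: joints at [83.858, 22.042, 0.453, 0, -68.411, -14.817], TCP at [0.224, 0.584, 0.194] pointing down, gripper open.
Joint ranges: [-179.83, 179.83], [-69.29, 118.12], [-61.27, 80.66], [-181.25, 117.63], [-171.15, -9.14], [-177.46, 177.46]. Speed limits (degrees/s): [159.86, 159.86, 180, 180, 180, 180].

### API

Orientations are given as a 3x3 rotation matrix whose columns are the frame's x, y, z axes.
In Python, from station import monitor, cams, ticket gives the robot as it stands.
- The arm moves only by the tool drive_tool, never from a script. Its argument "moves" is a list of rows, each an object with "delta_pos": the shift along the tool's x, y, z in mm, a list of three; "turn": the turn about the tool's z in rad; "claw": the opening, from 0 (shut) to 1 (fully open). A call has 1 to 12 rows; each row shifts and turns the commanded pose from where the row before left it, along the tool's axes as they then stand; what a row does not reach is not made up. A row lasts 1/8 s, in which the tool goes at most 62.5 mm and 10.7 degrees, less where a joint would pass 70% of its speed; a pose out of reach is approached as far as the arm can. A call is refused whole if a number of a shift passes 62.5 or a number of a turn 0.188, either way. A call with a gripper value outside its range is refused whole. The fingers move at their own pace and stop on an object; the grip force is fixed at half the most. Time passes only in rows, so rows that do not move let the fingers close. It gives the time, the measured TCP pose, the force, the opening and the grip force at its end, in the units of the state.
- monitor.sense(): the state, without advancing time (a new reading comes with each control period).
- cams.capture(name): name is "side" or "top" or "wrist"; returns a dict with "color" (420x560x3 uint8, red, green, blue), "range_z" (420x560 float32, m along the optical axis (not along the pixel's ray), 0 where there is no reading), "vertical_fov" (degrees; the focal length in pixels is half the picture's height over the tangent of half this angle, whatever the lens; pixels are square), "cx", "cy" (the principal point, pixels), "extrinsics" (4x4, takes a point from camera to world coordinates). Camera axes: x right, y down, z forward; pixel columns grow to the right and rows downward; lengths in m; the calibration is good to about 2 mm. A picture is of the moment at which its call begins.
- ticket.finish_job(): hands the job in; it is judged then, once.
The state is a dict: "time_s": time; "joints": joint angles; "joint_velocities": joint speeds; "effort": joint torques, N m; "tcp_pos": TCP position; "ee_rot": TCP orientation; "wrist_force": force on the tool from outside, world axes, zero at the start; "moment": the same for the moment, N m; "gripper_width": opening from 0.0 (shut) to 1.0 (fully open); "gripper_force": force on a finger pad.
Only numpy, scipy, OpenCV 4.12 (cv2) and the standard library are available. Lean on these libraries where they do the work, as an engineer would, in place of code of your own. Each camera call takes 0.05 s, during which the arm holds its last target. There are 200 camera calls.

### The job

Starting at the red dot, run the fingertips lightly along the row of four orange locking flaps on the screen frame so that each one folds down flat, in order from the dot to the far end, then move clear. Touch gently: the padded strip under the flaps may give a little but must not be pushed down to its stop. Nothing is to be gripped or lifted, do not pry the flaps up, and leave the squeegee, pots, bottles and tape where they are.

Things in the scene. Friction and masses are not known exactly. Their poses are not given: they have to be found in the camera images.
- press: screen-printing press fixed to the table: white base 240 x 280 x 15 mm, wooden frame 200 x 250 mm on it (top 40 mm up), purple panel inside (top 22 mm up), on the +x side a clamp bar with two black star knobs (76 mm high). Origin: centre of the base's underside. The flap row lies over the frame's -x side, along y at x = -87.5 mm
- row_start (a point): centre of the red dot (14 mm across) on the bare flat land, 34 mm long, at the starting end of the row; the point lies on the land's top surface, 59.5 mm above the table at rest. Its axes are those of the press: the row runs from here in -y to row_end, straight and level
- row_end (a point): middle of the bare flat land at the other end of the row, on its top surface, 230 mm from row_start, same height at rest
- strip (a joint): how far the padded aluminium strip (28 x 256 mm, carries the lands and all the flaps) is pushed down, m: 0 at rest, 0.008 on its stop. It springs back; it starts to give at about 2 N and takes about 12 N at the stop (1.3 N per mm)
- flap0 (a joint): angle (rad) of orange flap 1 from the red dot: 0 = closed flat, top then 60 mm above the table, level with the lands; starts at 0.3 to 0.5. 24 mm wide, 40 long, 4 thick; hinged across the row at its end nearer the dot, 26 mm from row_start; the far end stands up. Stiff hinge (0.02 N m), stays where left. 8 mm lands between flaps: a fingertip can slide along the row at one height
- flap1 (a joint): angle (rad) of orange flap 2 from the red dot: 0 = closed flat, top then 60 mm above the table, level with the lands; starts at 0.3 to 0.5. 24 mm wide, 40 long, 4 thick; hinged across the row at its end nearer the dot, 76 mm from row_start; the far end stands up. Stiff hinge (0.02 N m), stays where left. 8 mm lands between flaps: a fingertip can slide along the row at one height
- flap2 (a joint): angle (rad) of orange flap 3 from the red dot: 0 = closed flat, top then 60 mm above the table, level with the lands; starts at 0.3 to 0.5. 24 mm wide, 40 long, 4 thick; hinged across the row at its end nearer the dot, 126 mm from row_start; the far end stands up. Stiff hinge (0.02 N m), stays where left. 8 mm lands between flaps: a fingertip can slide along the row at one height
- flap3 (a joint): angle (rad) of orange flap 4 from the red dot: 0 = closed flat, top then 60 mm above the table, level with the lands; starts at 0.3 to 0.5. 24 mm wide, 40 long, 4 thick; hinged across the row at its end nearer the dot, 176 mm from row_start; the far end stands up. Stiff hinge (0.02 N m), stays where left. 8 mm lands between flaps: a fingertip can slide along the row at one height
- squeegee: green hand squeegee with a yellow blade, 56 x 90 x 20 mm, lying on the purple panel inside the screen frame; origin under the middle of its green handle
- ink_pot: violet ink pot with black cap, 42 mm across, 50 mm tall, standing on the purple panel; origin at the centre of its underside
- wash_bottle: tall white plastic bottle, 68 mm across, 170 mm tall, standing on the table; origin at the centre of its underside
- pump_bottle: white bottle with blue cap and paper label, 72 mm across, 150 mm tall, on the table; origin at the centre of its underside
- white_tub: white screw-lid tub with paper label, 84 mm across, 90 mm tall, on the table; origin at the centre of its underside
- tape_roll: roll of pale tape lying flat, 90 mm across, 25 mm tall, on the table; origin at the centre of its underside

How it is judged:
By the outcome, as a careful person would: the job done as asked, in the order asked, and still so for the second after the job is handed in, with the robot touching nothing.
It also fails if it takes over 45 s, if anything falls off the work surface, if the arm or the gripper's body presses on something with over 40 N, if the wrist force passes 120 N, or if a joint passes its speed limit or range.

## Working session

There is one attempt and no reset: what is moved stays moved. The work goes in short steps, Python scripts to look and compute and a tool call to move; the robot and the scene stay as the last step left them, time stands still between calls to the robot, and variables do not carry over. Pictures are saved under pics/ and viewed, at most 10 in all, crops included, and the job is handed in when it is done.

Besides the shell and the picture viewer there is one more tool, called after "Emit:" as a command line: name --argument value ..., lists and objects as JSON in quotes. drive_tool: Moves the arm, as the interface text tells. Its arguments: {"type":"object","properties":{"moves":{"type":"array","items":{"type":"object","properties":{"delta_pos":{"type":"array","items":{"type":"number"}},"turn":{"type":"number"},"claw":{"type":"number"}}}}},"required":["moves"]}

```bash
mkdir -p pics; cat > h.py <<'E'
import numpy as np, cv2
from station import monitor, cams, ticket
def cap(n):
    c=cams.capture(n); return c
def pts(c):
    h,w=c['range_z'].shape; f=h/2/np.tan(np.radians(c['vertical_fov'])/2)
    u,v=np.meshgrid(np.arange(w),np.arange(h)); z=c['range_z']
    P=np.stack([(u-c['cx'])/f*z,(v-c['cy'])/f*z,z,np.ones_like(z)],-1)
    return (P@c['extrinsics'].T)[...,:3]
def masks(c):
    H=cv2.cvtColor(c['color'],cv2.COLOR_RGB2HSV); h,s,v=[H[...,i].astype(int) for i in range(3)]
    red=((h<4)|(h>174))&(s>150)&(v>80); org=(h>=5)&(h<18)&(s>170)&(v>120)
    return red,org
E
python3 - <<'E'
from h import *
s=monitor.sense(); print(s)
ims=[]
for n in('top','side'):
    c=cap(n); cv2.imwrite(f'pics/{n}0.png',c['color'][...,::-1]); P=pts(c)
    for nm,m in zip(('red','org'),masks(c)):
        k,l,st,ce=cv2.connectedComponentsWithStats(m.astype('uint8'))
        for i in range(1,k):
            if st[i,4]>15:
                q=P[(l==i)&(c['range_z']>0)]
                print(n,nm,st[i,4],ce[i].round(1),np.median(q,0).round(4) if len(q) else None,q[:,2].min().round(3),q[:,2].max().round(3))
E
```

```text
{'time_s': 0.0, 'joints': array([ 8.38590221e+01,  2.20895478e+01,  3.82411535e-01, -2.90774385e-02,
       -6.84107546e+01, -1.48163815e+01]), 'joint_velocities': array([-0.01314995,  0.08712915, -0.00311365,  0.02228429, -0.02990467,
        0.02445864]), 'effort': array([-1.09177290e-03, -3.90674007e+01,  1.87410074e+01,  4.21977460e+00,
        1.09730315e-02, -1.95305438e-04]), 'tcp_pos': array([0.22329605, 0.58306072, 0.19249019]), 'ee_rot': array([[ 9.33779917e-01, -3.57847163e-01, -6.89291544e-04],
       [-3.57847820e-01, -9.33777788e-01, -1.99525061e-03],
       [ 7.03496392e-05,  2.10978643e-03, -9.99997772e-01]]), 'wrist_force': array([ 0.03820444, -0.12089413,  0.69929787]), 'moment': array([ 0.00939824,  0.00102265, -0.0167858 ]), 'gripper_force': 0.0, 'gripper_width': 1.003191384779201}
top red 1150 [294.2 100.9] [ 0.87   -0.0478  0.1448] -0.756 0.157
top org 72 [328.7 190.4] [ 0.6186 -0.1545  0.0678] 0.058 0.078
top org 67 [321.  204.4] [ 0.5773 -0.1305  0.0664] 0.059 0.079
top org 71 [312.7 219. ] [ 0.5326 -0.106   0.0662] 0.054 0.081
top org 69 [304.3 233.5] [ 0.4895 -0.0792  0.0674] 0.056 0.08
side red 1054 [148.1 168.1] [ 0.8696 -0.0477  0.1436] 0.14 0.147
```

View pics/top0.png

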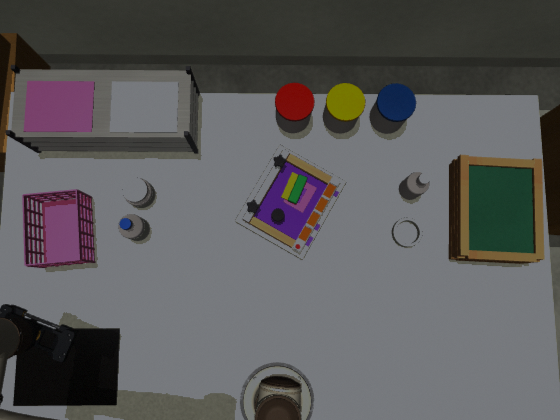

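View pics/side0.png

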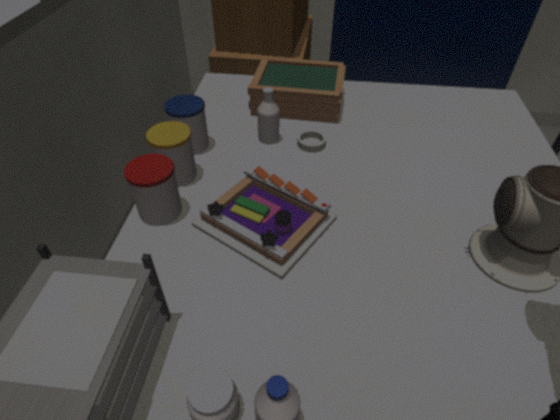

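The top view shows the flap row running from the red dot at about px (297,246) to about (333,183). In world coordinates that is about (0.45,-0.057) to (0.65,-0.17). The side view agrees, with the dot at about (325,206) and the flaps raised. I'll go above the start with the fingers shut.

Emit:
drive_tool --moves '[{"delta_pos": [30,35,-5],"claw": 0},{"delta_pos": [30,35,-5],"claw": 0},{"delta_pos": [30,35,0],"claw": 0},{"delta_pos": [30,35,0],"claw": 0},{"delta_pos": [30,35,0],"claw": 0},{"delta_pos": [30,35,0],"claw": 0},{"delta_pos": [30,35,0],"claw": 0},{"delta_pos": [30,35,0],"claw": 0},{"delta_pos": [30,35,0],"claw": 0},{"delta_pos": [30,35,0],"claw": 0},{"delta_pos": [30,35,0],"claw": 0},{"delta_pos": [30,35,0],"claw": 0}]'

```text
invalid input
```

Emit:
drive_tool --moves '[{"delta_pos": [25,32,0],"claw": 0},{"delta_pos": [25,32,0],"claw": 0},{"delta_pos": [25,32,0],"claw": 0},{"turn": 0.08,"claw": 0},{"turn": 0.08,"claw": 0},{"claw": 0},{"claw": 0}]'

```text
invalid input
```

```bash
cat > look.py <<'E'
from h import *
import sys
s=monitor.sense(); print(s['time_s'],s['tcp_pos'].round(4),s['ee_rot'].round(3).tolist(),s['wrist_force'].round(2),s['gripper_width'])
c=cap('wrist'); cv2.imwrite(f'pics/{sys.argv[1]}.png',c['color'][...,::-1]); P=pts(c)
for nm,m in zip(('red','org'),masks(c)):
    k,l,st,ce=cv2.connectedComponentsWithStats(m.astype('uint8'))
    for i in range(1,k):
        if st[i,4]>60:
            q=P[(l==i)&(c['range_z']>0)]
            print(nm,st[i,4],ce[i].round(1),q.mean(0).round(4) if len(q) else None,np.percentile(q[:,2],[2,98]).round(4))
E
python3 look.py w1
```

```text
0.1 [0.2234 0.5831 0.1926] [[0.934, -0.358, -0.001], [-0.358, -0.934, -0.002], [0.0, 0.002, -1.0]] [-0.27 -0.2   0.08] 1.0004319644058195
```

View pics/w1.png

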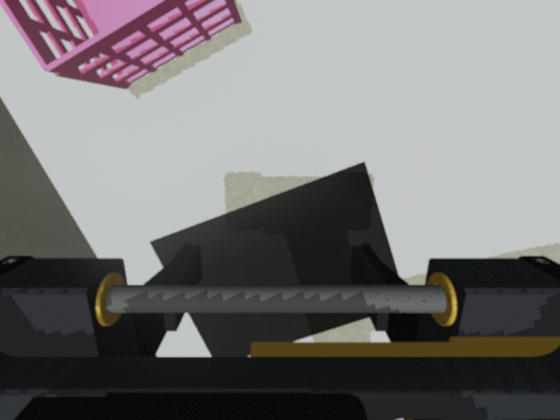

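The moves were refused, so the arm is still at the start: the wrist view shows only the basket and the dark mat. Each row probably needs all of its fields.

Emit:
drive_tool --moves '[{"delta_pos": [30,35,-5],"turn": 0,"claw": 0},{"delta_pos": [30,35,-5],"turn": 0,"claw": 0},{"delta_pos": [30,35,0],"turn": 0,"claw": 0},{"delta_pos": [30,35,0],"turn": 0,"claw": 0},{"delta_pos": [30,35,0],"turn": 0,"claw": 0},{"delta_pos": [30,35,0],"turn": 0,"claw": 0},{"delta_pos": [30,35,0],"turn": 0,"claw": 0},{"delta_pos": [30,35,0],"turn": 0,"claw": 0},{"delta_pos": [30,35,0],"turn": 0,"claw": 0},{"delta_pos": [30,35,0],"turn": 0,"claw": 0},{"delta_pos": [30,35,0],"turn": 0,"claw": 0},{"delta_pos": [30,35,0],"turn": 0,"claw": 0}]'

```text
time_s: 1.65
tcp_pos: [0.4096, 0.0612, 0.2036]
ee_rot: [[0.934, -0.357, 0.0], [-0.357, -0.934, 0.0], [0.0, -0.0, -1.0]]
wrist_force: [0.5, -0.2, 0.3]
gripper_width: 0.008
gripper_force: 0.0
```

Emit:
drive_tool --moves '[{"delta_pos": [25,32,0],"turn": 0,"claw": 0},{"delta_pos": [25,32,0],"turn": 0,"claw": 0},{"delta_pos": [25,32,0],"turn": 0,"claw": 0},{"delta_pos": [0,0,0],"turn": 0.08,"claw": 0},{"delta_pos": [0,0,0],"turn": 0.08,"claw": 0},{"delta_pos": [0,0,0],"turn": 0,"claw": 0},{"delta_pos": [0,0,0],"turn": 0,"claw": 0}]'

```text
time_s: 2.52
tcp_pos: [0.4451, -0.0537, 0.2035]
ee_rot: [[0.866, -0.501, -0.0], [-0.501, -0.866, 0.0], [-0.0, 0.0, -1.0]]
wrist_force: [-0.0, 0.2, -0.5]
gripper_width: 0.004
gripper_force: 0.0
```

```bash
python3 look.py w2
```

```text
2.525 [ 0.4451 -0.0537  0.2035] [[0.866, -0.501, -0.0], [-0.501, -0.866, 0.0], [-0.0, 0.0, -1.0]] [-0.01  0.25 -0.48] 0.003833930180009585
red 91 [278.8 184.2] [ 0.452  -0.0612  0.0599] [0.0585 0.0614]
org 642 [276.6  95. ] [ 0.533  -0.1053  0.066 ] [0.06   0.0731]
org 723 [278.8 143.8] [ 0.4904 -0.0833  0.0678] [0.0599 0.0748]
```

View pics/w2.png

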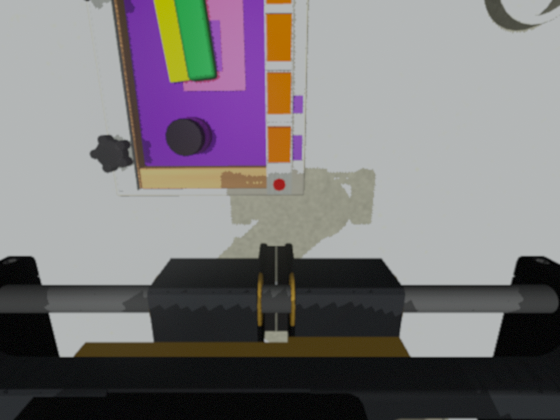

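The wrist view shows the red dot at (279,184), which is world (0.452,-0.061). The flaps run straight up the image, so tool x lies along the row. I'll descend to just above the dot.

Emit:
drive_tool --moves '[{"delta_pos": [8,3,20],"turn": 0,"claw": 0},{"delta_pos": [0,0,30],"turn": 0,"claw": 0},{"delta_pos": [0,0,30],"turn": 0,"claw": 0},{"delta_pos": [0,0,25],"turn": 0,"claw": 0},{"delta_pos": [0,0,20],"turn": 0,"claw": 0},{"delta_pos": [0,0,12],"turn": 0,"claw": 0},{"delta_pos": [0,0,0],"turn": 0,"claw": 0},{"delta_pos": [0,0,0],"turn": 0,"claw": 0}]'

```text
time_s: 3.58
tcp_pos: [0.4513, -0.0603, 0.0673]
ee_rot: [[0.865, -0.501, 0.002], [-0.501, -0.865, 0.0], [0.001, -0.001, -1.0]]
wrist_force: [-0.2, -0.9, 0.5]
gripper_width: 0.004
gripper_force: 0.0
```

```bash
python3 look.py w3
```

```text
3.575 [ 0.4513 -0.0603  0.0673] [[0.865, -0.501, 0.002], [-0.501, -0.865, 0.0], [0.001, -0.001, -1.0]] [-0.24 -0.93  0.48] 0.004343600459942239
red 266 [277.  237.7] [ 0.452  -0.0612  0.061 ] [0.0584 0.0963]
org 715 [266.7 105.3] [ 0.5295 -0.0991  0.0639] [0.0596 0.0725]
org 1942 [276.7 174.4] [ 0.491  -0.0836  0.068 ] [0.0601 0.0749]
```

View pics/w3.png

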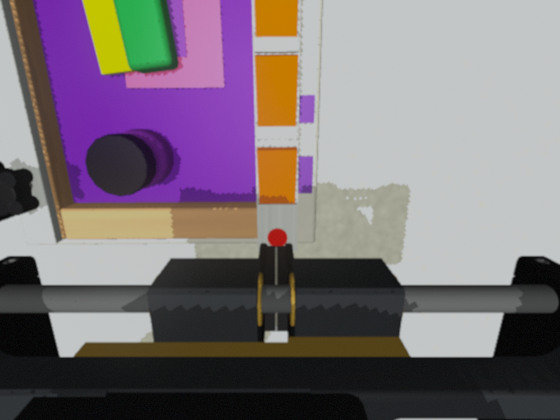

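The dot at (277,238) sits right at the fingertips, and the row is aligned along column 277. Next I'll lower until the fingers touch.

Emit:
drive_tool --moves '[{"delta_pos": [0,0,4],"turn": 0,"claw": 0},{"delta_pos": [0,0,2],"turn": 0,"claw": 0},{"delta_pos": [0,0,1],"turn": 0,"claw": 0},{"delta_pos": [0,0,0],"turn": 0,"claw": 0},{"delta_pos": [0,0,0],"turn": 0,"claw": 0}]'

```text
time_s: 4.25
tcp_pos: [0.4506, -0.0604, 0.0596]
ee_rot: [[0.865, -0.502, 0.0], [-0.502, -0.865, -0.0], [0.0, 0.0, -1.0]]
wrist_force: [-0.3, 0.4, -0.5]
gripper_width: 0.005
gripper_force: 0.0
```

Emit:
drive_tool --moves '[{"delta_pos": [0,0,1],"turn": 0,"claw": 0},{"delta_pos": [0,0,0],"turn": 0,"claw": 0},{"delta_pos": [0,0,0],"turn": 0,"claw": 0}]'

```text
time_s: 4.62
tcp_pos: [0.4506, -0.0604, 0.0586]
ee_rot: [[0.865, -0.502, 0.0], [-0.502, -0.865, -0.0], [0.0, -0.0, -1.0]]
wrist_force: [-0.4, -0.2, 0.3]
gripper_width: 0.009
gripper_force: 0.0
```

Emit:
drive_tool --moves '[{"delta_pos": [0,0,1],"turn": 0,"claw": 0},{"delta_pos": [0,0,0],"turn": 0,"claw": 0},{"delta_pos": [0,0,0],"turn": 0,"claw": 0}]'

```text
time_s: 5.0
tcp_pos: [0.4506, -0.0604, 0.0575]
ee_rot: [[0.865, -0.502, -0.0], [-0.502, -0.865, 0.0], [-0.0, 0.0, -1.0]]
wrist_force: [-0.3, -0.6, 0.5]
gripper_width: 0.005
gripper_force: 0.0
```

Emit:
drive_tool --moves '[{"delta_pos": [0,0,1],"turn": 0,"claw": 0},{"delta_pos": [0,0,0],"turn": 0,"claw": 0},{"delta_pos": [0,0,0],"turn": 0,"claw": 0}]'

```text
time_s: 5.38
tcp_pos: [0.4506, -0.0604, 0.0565]
ee_rot: [[0.865, -0.502, -0.0], [-0.502, -0.865, -0.0], [-0.0, 0.0, -1.0]]
wrist_force: [1.0, -0.6, 0.7]
gripper_width: 0.004
gripper_force: 0.0
```

Emit:
drive_tool --moves '[{"delta_pos": [0,0,1],"turn": 0,"claw": 0},{"delta_pos": [0,0,0],"turn": 0,"claw": 0},{"delta_pos": [0,0,0],"turn": 0,"claw": 0}]'

```text
time_s: 5.75
tcp_pos: [0.4506, -0.0604, 0.0556]
ee_rot: [[0.865, -0.502, 0.0], [-0.502, -0.865, -0.0], [0.0, 0.0, -1.0]]
wrist_force: [0.6, -0.2, -0.2]
gripper_width: 0.009
gripper_force: 0.0
```

```bash
python3 - <<'E'
from h import *
c=cap('side'); P=pts(c); d=np.linalg.norm(P[...,:2]-[.452,-.061],axis=-1); m=(d<.03)&(P[...,2]>.02)
v,u=np.where(m); print(u.min(),u.max(),v.min(),v.max())
cv2.imwrite('pics/s2.png',cv2.resize(c['color'][130:270,230:420,::-1],None,fx=4,fy=4,interpolation=2))
w=cap('wrist');r,_=masks(w);q=pts(w)[r];print(monitor.sense()['wrist_force'],q.mean(0),len(q),np.median(q[:,2]))
E
```

```text
310 357 39 223
[-0.35042865 -0.49110656  0.39146693] [ 0.45431812 -0.06244995  0.06339099] 209 0.059888763939932976
```

View pics/s2.png

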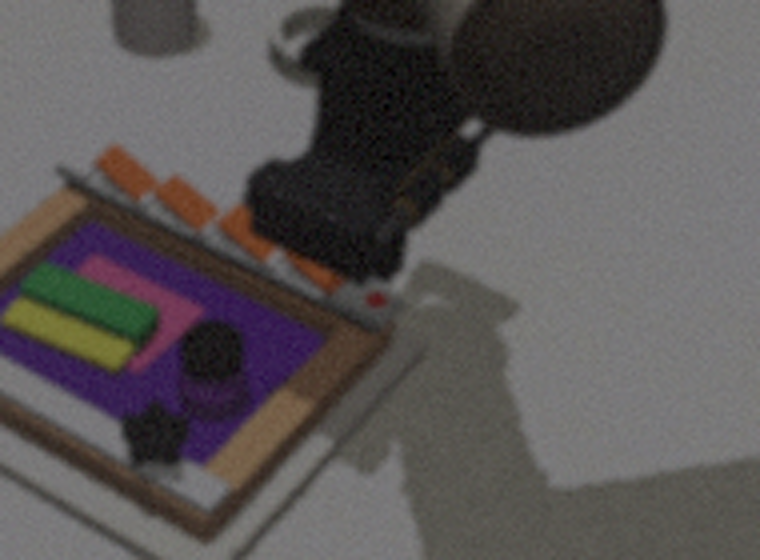

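The side view shows the dot (crop px 377,300) still uncovered, and the force is zero, so the fingers aren't where the pose says. I'll project the TCP into both views to check.

```bash
cat >> h.py <<'E'
def proj(c,p):
    f=210/np.tan(np.radians(c['vertical_fov'])/2); q=np.linalg.inv(c['extrinsics'])@np.r_[p,1]
    return (f*q[0]/q[2]+c['cx']).round(1),(f*q[1]/q[2]+c['cy']).round(1),q[2].round(4)
E
python3 - <<'E'
from h import *
t=monitor.sense()['tcp_pos']
for n in ('side','wrist','top'):
    c=cap(n); P=pts(c); print(n,'tcp',proj(c,t),'dot',proj(c,[.452,-.0612,.0595]),'+19up',proj(c,t+[0,0,.05]), c['extrinsics'][:3,3].round(3))
    if n=='side':
        for x,y in((377,300),(370,275),(390,265),(320,240),(300,220),(395,240),(395,210)):
            u,v=230+x//4,130+y//4; print(u,v,P[v,u].round(3),c['color'][v,u])
    if n=='wrist':
        r,_=masks(c); print('red',np.argwhere(r).mean(0)[::-1]); 
        for u,v in((266,250),(277,246),(285,250),(277,260),(265,300),(290,300),(277,238)): print(u,v,P[v,u].round(4),c['color'][v,u])
        cv2.imwrite('pics/w4.png',c['color'][...,::-1])
E
```

```text
side tcp (np.float64(323.4), np.float64(206.1), np.float64(0.9972)) dot (np.float64(323.0), np.float64(204.7), np.float64(0.9951)) +19up (np.float64(325.1), np.float64(190.8), np.float64(0.9623)) [0.48  0.672 0.741]
324 205 [ 0.45  -0.059  0.06 ] [77 29 30]
322 198 [0.459 0.026 0.16 ] [27 23 26]
327 196 [ 0.445 -0.048  0.1  ] [20 16 19]
310 190 [0.486 0.025 0.179] [25 23 24]
305 185 [0.497 0.023 0.189] [21 21 23]
328 190 [ 0.445 -0.049  0.118] [22 24 23]
328 182 [ 0.448 -0.019  0.167] [48 42 36]
wrist tcp (np.float64(276.3), np.float64(242.7), np.float64(0.2059)) dot (np.float64(276.3), np.float64(242.8), np.float64(0.2017)) +19up (np.float64(276.5), np.float64(280.4), np.float64(0.158)) [ 0.52  -0.1    0.246]
red [276.18571429 241.41904762]
266 250 [ 0.4635 -0.0614  0.0934] [34 31 28]
277 246 [ 0.4594 -0.0659  0.0851] [96 31 30]
285 250 [ 0.4581 -0.0702  0.093 ] [32 30 26]
277 260 [ 0.4592 -0.0658  0.1026] [66 65 58]
265 300 [ 0.479  -0.073   0.1708] [71 72 71]
290 300 [ 0.476  -0.0794  0.1717] [80 74 66]
277 238 [ 0.4548 -0.0634  0.0598] [168  22  18]
top tcp (np.float64(297.6), np.float64(246.6), np.float64(1.5707)) dot (np.float64(298.0), np.float64(246.0), np.float64(1.567)) +19up (np.float64(298.5), np.float64(245.2), np.float64(1.5212)) [0.327 0.016 1.624]
```

View pics/w4.png

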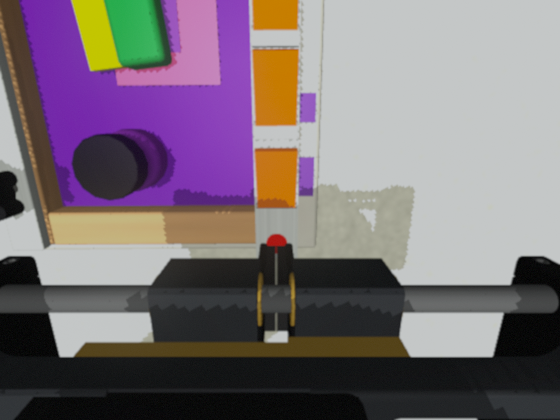

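In the wrist depth, the visible finger ends are at z of about 0.085, and the dot at (276,241) is only half covered. So the shut fingers end well above the reported TCP. I'll keep lowering under force feedback.

Emit:
drive_tool --moves '[{"delta_pos": [0,0,2],"turn": 0,"claw": 0},{"delta_pos": [0,0,2],"turn": 0,"claw": 0},{"delta_pos": [0,0,2],"turn": 0,"claw": 0},{"delta_pos": [0,0,2],"turn": 0,"claw": 0},{"delta_pos": [0,0,0],"turn": 0,"claw": 0},{"delta_pos": [0,0,0],"turn": 0,"claw": 0}]'

```text
time_s: 6.75
tcp_pos: [0.4506, -0.0604, 0.0476]
ee_rot: [[0.865, -0.502, 0.0], [-0.502, -0.865, -0.0], [0.0, -0.0, -1.0]]
wrist_force: [0.5, 0.3, 0.0]
gripper_width: 0.004
gripper_force: 0.0
```

```bash
cat > tip.py <<'E'
from h import *
s=monitor.sense(); t=s['tcp_pos']
for n in('wrist','side'):
    c=cap(n); P=pts(c); dark=c['color'].max(-1)<(60 if n=='wrist' else 40)
    d=np.abs((P-t)@s['ee_rot'])  # tool-axis offsets
    m=dark&(d[...,0]<.014)&(d[...,1]<.018)&(P[...,2]>.064)&(P[...,2]<.13)
    print(n,m.sum(),'low z',np.sort(P[m][:,2])[:8].round(4),'minus tcp z',(np.percentile(P[m][:,2],3)-t[2]).round(4))
print(t,s['wrist_force'])
E
python3 tip.py
```

```text
wrist 1421 low z [0.077  0.0772 0.0772 0.0774 0.0775 0.0776 0.0776 0.0778] minus tcp z 0.0322
side 65 low z [0.0783 0.0794 0.0795 0.0813 0.0814 0.0824 0.083  0.0834] minus tcp z 0.032
[ 0.4506227  -0.06043775  0.04757062] [0.537443   0.29006211 0.02026052]
```

Both views put the fingertips near z = 0.077, about 17 mm above the land.

Emit:
drive_tool --moves '[{"delta_pos": [0,0,3],"turn": 0,"claw": 0},{"delta_pos": [0,0,3],"turn": 0,"claw": 0},{"delta_pos": [0,0,3],"turn": 0,"claw": 0},{"delta_pos": [0,0,1],"turn": 0,"claw": 0},{"delta_pos": [0,0,0],"turn": 0,"claw": 0},{"delta_pos": [0,0,0],"turn": 0,"claw": 0}]'

```text
time_s: 7.6
tcp_pos: [0.4507, -0.0604, 0.0376]
ee_rot: [[0.865, -0.502, 0.0], [-0.502, -0.865, 0.0], [0.0, -0.0, -1.0]]
wrist_force: [0.7, -0.6, -0.0]
gripper_width: 0.005
gripper_force: 0.0
```

```bash
python3 tip.py
```

```text
wrist 1473 low z [0.0666 0.0672 0.0672 0.0673 0.0674 0.0674 0.0674 0.0675] minus tcp z 0.0321
side 60 low z [0.07   0.0707 0.0708 0.0711 0.0727 0.0736 0.0741 0.0741] minus tcp z 0.0332
[ 0.45067287 -0.06040785  0.03761733] [ 0.70036603 -0.59203074 -0.01053717]
```

Emit:
drive_tool --moves '[{"delta_pos": [0,0,2],"turn": 0,"claw": 0},{"delta_pos": [0,0,2],"turn": 0,"claw": 0},{"delta_pos": [0,0,0],"turn": 0,"claw": 0},{"delta_pos": [0,0,0],"turn": 0,"claw": 0}]'

```text
time_s: 8.2
tcp_pos: [0.4506, -0.0604, 0.0335]
ee_rot: [[0.865, -0.502, -0.0], [-0.502, -0.865, -0.0], [-0.0, 0.0, -1.0]]
wrist_force: [-0.4, -0.3, 0.1]
gripper_width: 0.005
gripper_force: 0.0
```

Emit:
drive_tool --moves '[{"delta_pos": [0,0,1],"turn": 0,"claw": 0},{"delta_pos": [0,0,0],"turn": 0,"claw": 0},{"delta_pos": [0,0,0],"turn": 0,"claw": 0}]'

```text
time_s: 8.57
tcp_pos: [0.4506, -0.0604, 0.0326]
ee_rot: [[0.865, -0.502, -0.0], [-0.502, -0.865, -0.0], [-0.0, 0.0, -1.0]]
wrist_force: [0.1, 0.2, -0.4]
gripper_width: 0.003
gripper_force: 0.0
```

Emit:
drive_tool --moves '[{"delta_pos": [0,0,1],"turn": 0,"claw": 0},{"delta_pos": [0,0,0],"turn": 0,"claw": 0},{"delta_pos": [0,0,0],"turn": 0,"claw": 0}]'

```text
time_s: 8.95
tcp_pos: [0.4506, -0.0605, 0.0315]
ee_rot: [[0.865, -0.502, -0.0], [-0.502, -0.865, -0.0], [-0.0, 0.0, -1.0]]
wrist_force: [-0.3, 0.3, -0.5]
gripper_width: 0.008
gripper_force: 0.0
```

Emit:
drive_tool --moves '[{"delta_pos": [0,0,1],"turn": 0,"claw": 0},{"delta_pos": [0,0,0],"turn": 0,"claw": 0},{"delta_pos": [0,0,0],"turn": 0,"claw": 0}]'

```text
time_s: 9.32
tcp_pos: [0.4507, -0.0604, 0.0307]
ee_rot: [[0.865, -0.502, 0.0], [-0.502, -0.865, 0.0], [0.0, -0.0, -1.0]]
wrist_force: [-1.0, -0.4, 2.1]
gripper_width: 0.006
gripper_force: 1.0
```

Emit:
drive_tool --moves '[{"delta_pos": [0,0,1],"turn": 0,"claw": 0},{"delta_pos": [0,0,0],"turn": 0,"claw": 0},{"delta_pos": [0,0,0],"turn": 0,"claw": 0}]'

```text
time_s: 9.7
tcp_pos: [0.4507, -0.0604, 0.0297]
ee_rot: [[0.865, -0.502, 0.0], [-0.502, -0.865, -0.0], [0.0, -0.0, -1.0]]
wrist_force: [-0.9, -0.1, 4.1]
gripper_width: 0.001
gripper_force: 1.7
```

Contact is at about z = 30.7 mm reported, and now about 4 N, roughly 1.5 mm of give. I'll slide along the row.

Emit:
drive_tool --moves '[{"delta_pos": [4,0,0],"turn": 0,"claw": 0},{"delta_pos": [4,0,0],"turn": 0,"claw": 0},{"delta_pos": [4,0,0],"turn": 0,"claw": 0},{"delta_pos": [4,0,0],"turn": 0,"claw": 0},{"delta_pos": [4,0,0],"turn": 0,"claw": 0}]'

```text
time_s: 10.32
tcp_pos: [0.4668, -0.0706, 0.0292]
ee_rot: [[0.865, -0.502, -0.003], [-0.502, -0.865, 0.0], [-0.002, 0.001, -1.0]]
wrist_force: [-4.3, 2.1, 5.1]
gripper_width: 0.004
gripper_force: 2.6
```

Emit:
drive_tool --moves '[{"delta_pos": [4,0,0],"turn": 0,"claw": 0},{"delta_pos": [4,0,0],"turn": 0,"claw": 0},{"delta_pos": [4,0,0],"turn": 0,"claw": 0}]'

```text
time_s: 10.7
tcp_pos: [0.4788, -0.0766, 0.0296]
ee_rot: [[0.865, -0.502, 0.0], [-0.502, -0.865, 0.0], [0.0, -0.0, -1.0]]
wrist_force: [-2.5, 1.7, 4.3]
gripper_width: 0.006
gripper_force: 2.0
```

Emit:
drive_tool --moves '[{"delta_pos": [4,0,0],"turn": 0,"claw": 0},{"delta_pos": [4,0,0],"turn": 0,"claw": 0},{"delta_pos": [4,0,0],"turn": 0,"claw": 0},{"delta_pos": [4,0,0],"turn": 0,"claw": 0},{"delta_pos": [4,0,0],"turn": 0,"claw": 0},{"delta_pos": [4,0,0],"turn": 0,"claw": 0},{"delta_pos": [4,0,0],"turn": 0,"claw": 0},{"delta_pos": [4,0,0],"turn": 0,"claw": 0},{"delta_pos": [4,0,0],"turn": 0,"claw": 0},{"delta_pos": [2,0,0],"turn": 0,"claw": 0}]'

```text
time_s: 11.95
tcp_pos: [0.5109, -0.0957, 0.0294]
ee_rot: [[0.865, -0.502, -0.001], [-0.502, -0.865, -0.0], [-0.001, 0.0, -1.0]]
wrist_force: [-2.5, 1.7, 4.4]
gripper_width: 0.006
gripper_force: 2.3
```

```bash
cat > flaps.py <<'E'
from h import *
s=monitor.sense(); t=s['tcp_pos']
for n in('top','side','wrist'):
    c=cap(n); P=pts(c); H=cv2.cvtColor(c['color'],cv2.COLOR_RGB2HSV)
    m=(H[...,0]>=4)&(H[...,0]<19)&(H[...,1]>140)&(c['range_z']>0)
    d=(P-[.452,-.0612,0]); a=d[...,0]*.866-d[...,1]*.5; l=d[...,0]*.5+d[...,1]*.866
    for i in range(4):
        k=m&(a>.026+.05*i)&(a<.067+.05*i)&(abs(l)<.018)&(P[...,2]>.045)&(P[...,2]<.09)
        if k.sum()>8:
            g=np.polyfit(a[k],P[k][:,2],1); print(n,i+1,k.sum(),'slope',g[0].round(3),'maxz',np.percentile(P[k][:,2],95).round(4),'lat',l[k].mean().round(4))
print(t,s['wrist_force'])
E
python3 flaps.py
```

```text
top 1 47 slope 0.095 maxz 0.0639 lat 0.0012
top 4 70 slope 0.322 maxz 0.0769 lat 0.002
side 1 71 slope -0.015 maxz 0.0599 lat 0.0012
side 4 65 slope 0.446 maxz 0.0719 lat 0.0018
wrist 2 1712 slope -0.037 maxz 0.0598 lat 0.001
wrist 3 3405 slope 0.368 maxz 0.0711 lat 0.0009
wrist 4 3045 slope 0.452 maxz 0.0682 lat 0.0006
[ 0.51094918 -0.09566768  0.02941441] [-2.52770937  1.67984881  4.3817212 ]
```

Flap 1 is flat and the force is steady at about 4.4 N. Continuing.

Emit:
drive_tool --moves '[{"delta_pos": [4,0,0],"turn": 0,"claw": 0},{"delta_pos": [4,0,0],"turn": 0,"claw": 0},{"delta_pos": [4,0,0],"turn": 0,"claw": 0},{"delta_pos": [4,0,0],"turn": 0,"claw": 0},{"delta_pos": [4,0,0],"turn": 0,"claw": 0},{"delta_pos": [4,0,0],"turn": 0,"claw": 0},{"delta_pos": [4,0,0],"turn": 0,"claw": 0},{"delta_pos": [4,0,0],"turn": 0,"claw": 0},{"delta_pos": [4,0,0],"turn": 0,"claw": 0},{"delta_pos": [4,0,0],"turn": 0,"claw": 0},{"delta_pos": [4,0,0],"turn": 0,"claw": 0},{"delta_pos": [4,0,0],"turn": 0,"claw": 0}]'

```text
time_s: 13.6
tcp_pos: [0.5522, -0.1196, 0.0293]
ee_rot: [[0.865, -0.502, -0.002], [-0.502, -0.865, 0.0], [-0.001, 0.0, -1.0]]
wrist_force: [-4.3, 2.9, 4.5]
gripper_width: 0.007
gripper_force: 2.9
```

Emit:
drive_tool --moves '[{"delta_pos": [4,0,0],"turn": 0,"claw": 0},{"delta_pos": [4,0,0],"turn": 0,"claw": 0},{"delta_pos": [4,0,0],"turn": 0,"claw": 0},{"delta_pos": [4,0,0],"turn": 0,"claw": 0},{"delta_pos": [4,0,0],"turn": 0,"claw": 0},{"delta_pos": [4,0,0],"turn": 0,"claw": 0},{"delta_pos": [4,0,0],"turn": 0,"claw": 0},{"delta_pos": [4,0,0],"turn": 0,"claw": 0},{"delta_pos": [4,0,0],"turn": 0,"claw": 0},{"delta_pos": [4,0,0],"turn": 0,"claw": 0},{"delta_pos": [4,0,0],"turn": 0,"claw": 0},{"delta_pos": [4,0,0],"turn": 0,"claw": 0}]'

```text
time_s: 15.1
tcp_pos: [0.5943, -0.1438, 0.0295]
ee_rot: [[0.865, -0.502, -0.0], [-0.502, -0.865, 0.0], [-0.0, 0.0, -1.0]]
wrist_force: [-3.5, 2.2, 4.3]
gripper_width: 0.006
gripper_force: 2.6
```

```bash
python3 flaps.py
```

```text
top 1 98 slope 0.002 maxz 0.0646 lat 0.0012
top 2 100 slope 0.001 maxz 0.0647 lat 0.0016
top 3 44 slope -0.118 maxz 0.0627 lat 0.0019
side 1 74 slope 0.002 maxz 0.0592 lat 0.0007
side 2 67 slope -0.036 maxz 0.0594 lat 0.0005
side 3 58 slope 0.022 maxz 0.0606 lat 0.0019
side 4 18 slope 0.134 maxz 0.0654 lat 0.0051
wrist 2 224 slope 0.006 maxz 0.0584 lat 0.0005
wrist 4 2518 slope 0.431 maxz 0.0736 lat 0.0007
[ 0.59426079 -0.14383904  0.02952389] [-3.5170464   2.19953904  4.31790252]
```

Flaps 1 to 3 are flat; finishing flap 4, up to the end land.

Emit:
drive_tool --moves '[{"delta_pos": [4,0,0],"turn": 0,"claw": 0},{"delta_pos": [4,0,0],"turn": 0,"claw": 0},{"delta_pos": [4,0,0],"turn": 0,"claw": 0},{"delta_pos": [4,0,0],"turn": 0,"claw": 0},{"delta_pos": [4,0,0],"turn": 0,"claw": 0},{"delta_pos": [4,0,0],"turn": 0,"claw": 0},{"delta_pos": [4,0,0],"turn": 0,"claw": 0},{"delta_pos": [4,0,0],"turn": 0,"claw": 0},{"delta_pos": [4,0,0],"turn": 0,"claw": 0},{"delta_pos": [4,0,0],"turn": 0,"claw": 0},{"delta_pos": [4,0,0],"turn": 0,"claw": 0},{"delta_pos": [4,0,0],"turn": 0,"claw": 0}]'

```text
time_s: 16.75
tcp_pos: [0.6359, -0.168, 0.0296]
ee_rot: [[0.865, -0.502, 0.0], [-0.502, -0.865, -0.0], [0.0, -0.0, -1.0]]
wrist_force: [-2.8, 0.9, 4.0]
gripper_width: 0.007
gripper_force: 2.1
```

Emit:
drive_tool --moves '[{"delta_pos": [4,0,0],"turn": 0,"claw": 0},{"delta_pos": [4,0,0],"turn": 0,"claw": 0},{"delta_pos": [4,0,0],"turn": 0,"claw": 0},{"delta_pos": [3,0,0],"turn": 0,"claw": 0},{"delta_pos": [0,0,0],"turn": 0,"claw": 0},{"delta_pos": [0,0,0],"turn": 0,"claw": 0}]'

```text
time_s: 17.5
tcp_pos: [0.6493, -0.1757, 0.0298]
ee_rot: [[0.865, -0.502, 0.001], [-0.502, -0.865, -0.0], [0.001, -0.0, -1.0]]
wrist_force: [-1.5, -1.1, 4.3]
gripper_width: 0.007
gripper_force: 1.7
```

Emit:
drive_tool --moves '[{"delta_pos": [0,0,-3],"turn": 0,"claw": 0},{"delta_pos": [0,0,-10],"turn": 0,"claw": 0},{"delta_pos": [0,0,-25],"turn": 0,"claw": 0},{"delta_pos": [0,0,-30],"turn": 0,"claw": 0},{"delta_pos": [0,0,-30],"turn": 0,"claw": 0},{"delta_pos": [-20,0,-25],"turn": 0,"claw": 0},{"delta_pos": [-30,0,0],"turn": 0,"claw": 0},{"delta_pos": [-30,0,0],"turn": 0,"claw": 0},{"delta_pos": [-30,0,0],"turn": 0,"claw": 0},{"delta_pos": [-30,0,0],"turn": 0,"claw": 0},{"delta_pos": [0,0,0],"turn": 0,"claw": 0},{"delta_pos": [0,0,0],"turn": 0,"claw": 0}]'

```text
time_s: 19.0
tcp_pos: [0.5283, -0.1051, 0.1531]
ee_rot: [[0.865, -0.502, 0.001], [-0.502, -0.865, -0.0], [0.001, -0.001, -1.0]]
wrist_force: [0.7, -0.1, 0.3]
gripper_width: 0.007
gripper_force: 0.0
```

```bash
python3 flaps.py
```

```text
top 1 101 slope -0.026 maxz 0.0665 lat 0.0013
top 2 15 slope -0.487 maxz 0.0661 lat 0.002
side 1 66 slope -0.017 maxz 0.0615 lat 0.0004
side 2 59 slope 0.007 maxz 0.0616 lat 0.0006
side 3 61 slope -0.036 maxz 0.0615 lat 0.001
side 4 57 slope 0.001 maxz 0.0615 lat 0.0017
wrist 1 422 slope -0.01 maxz 0.0609 lat 0.0003
wrist 2 936 slope 0.001 maxz 0.0609 lat 0.0006
[ 0.5282704  -0.10508645  0.15312124] [ 0.71321047 -0.10298804  0.2558046 ]
```

All four flaps are flat, the strip has sprung back, and the arm is clear, so I'm handing in.

```bash
python3 -c "
from station import ticket
print(ticket.finish_job())"
```

```text
the job is handed in; nothing more can be done
None
```

All four flaps measured flat, folded in order from the red dot at about 4–5 N (roughly 2 mm of strip give); the arm is clear and the job was handed in at about 19 s, with no verdict returned.

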